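Push a sample carrier round the corner of its slot to the reader

ROBOT

A 6-joint arm with a two-finger parallel gripper is mounted at the origin on the work surface. World frame = base frame: x ahead of the robot, y to its left, z up, the work surface at z = 0. Lengths are in m, angles in degrees, forces in N, time in s.
With the tool pointing down it reaches from about 0.3 to 0.75 m from the base axis. Payload 8.5 kg.
Tool frame: the origin (TCP) lies on the centre line of the jaws, within the pads' length; the fingertips stand 14 mm ahead of it and the grasp point (between the pads) lies 5 mm behind it; z points along the fingers, x is the direction in which the jaws open and shut, and the axes are right-handed (so a half turn about z gives the same grasp; the last joint's range is limited). The gripper opens to 85 mm and grips with 20 to 120 N. Pads are 22 mm wide; open, the fingers measure 114 mm over their backs; the gripper's body (76 mm by 85 mm) begins 54 mm behind the grasp point. The pads swing forward as they close: fully open they stand 13 mm farther back than shut.
Start: joints at [58.081, 21.807, 74.336, -0, 83.858, -12.336], TCP at [0.184, 0.518, 0.245] pointing down, gripper open.
Joint ranges: [-178.18, 178.18], [-50.72, 133.34], [12.68, 142.11], [-81.47, 261.47], [9.98, 163.14], [-165.26, 165.26]. Speed limits (degrees/s): [136.94, 136.94, 180, 180, 180, 180].

INTERFACE

Orientations are given as a 3x3 rotation matrix whose columns are the frame's x, y, z axes.
In Python, from rig import * gives the robot as it stands.
- The arm moves only by the shell command python3 -m crank 'ROWS' [FORCE]. ROWS is JSON, one flat list of numbers, 7 for each row, row after row: the turn, a rotation vector about the world's x, y, z in rad, then the shift along the world's x, y, z in m, then the opening in per cent of the stroke, from 0 (shut) to 100 (fully open). A call has 1 to 20 rows; each row shifts and turns the commanded pose from where the row before left it; what a row does not reach is not made up. A row lasts 1/10 s, in which the tool goes at most 50 mm and 8.59 degrees, less where a joint would pass 70% of its speed; a pose out of reach is approached as far as the arm can. A call is refused whole if a number of a shift passes 0.05 or a number of a turn 0.15, either way. A call with a gripper value outside its range is refused whole. The fingers move at their own pace and stop on an object; FORCE is the grip in N (left out, the last holds). Time passes only in rows, so rows that do not move let the fingers close. It gives the time, the measured TCP pose, the force and the opening at its end, in the units of the state.
- observe(): the state, without advancing time (a new reading comes with each control period).
- get_image(name): name is "scene" or "side" or "wrist"; returns a dict with "frame" (400x640x3 uint8, red, green, blue), "fov_y" (degrees; the focal length in pixels is half the picture's height over the tangent of half this angle, whatever the lens; pixels are square), "cx", "cy" (the principal point, pixels), "world_to_cam" (4x4, takes a point from world to camera coordinates). Camera axes: x right, y up, looking along -z (the intrinsics and any distortion apply to the point x, -y, -z); pixel columns grow to the right and rows downward; lengths in m; the calibration is good to about 2 mm. A picture is of the moment at which its call begins. There is no depth.
- close_job(): hands the job in, once; it reports no verdict.
The state is a dict: "time_s": time; "q": joint angles; "qvel": joint speeds; "joint_efforts": joint torques, N m; "position": TCP position; "tool_rot": TCP orientation; "ft_force": force on the tool from outside, world axes, zero at the start; "wrist_torque": the same for the moment, N m; "grip_width": finger opening in m.
Only numpy, scipy, OpenCV 4.12 (cv2) and the standard library are available. Lean on these libraries where they do the work, as an engineer would, in place of code of your own. Each camera call takes 0.05 s, during which the arm holds its last target. There are 200 camera calls.

TASK

The sample jar stands in a round carrier whose guide pin runs in the T-shaped slot of the transfer track. Push the carrier with the fingers away from the robot along the slot to the crossing, then round the corner and sideways to the very end of the free bay, in front of the upright reader. Do not grasp or lift the carrier or touch its jar, and leave the parked carrier and the other things on the bench where they are.

Things in the scene. Friction and masses are not known exactly. Their poses are not given: they have to be found in the camera images.
- track: fixed T-shaped aluminium rail, flat top at 20 mm. Origin on the bench under the slot's crossing; x runs along the stem, away from the robot (yaw to 0.35 rad), y left. Slot 14 mm wide and deep: stem x -136 to 0 mm, ending at a wall (face x +7); arms along y to closed ends at +-166. Stem rail x -195 to -60 mm, 120 wide; cross rail x -60 to 95, y +-225.
- carrier: the loose carrier to push: grey disc, 90 mm wide, 36 mm tall, on the track's top; 0.33 to 0.54 kg with jar. Origin at the centre of its underside, z up. A pin below, 11 mm wide, 11 mm long, runs in the slot (1.5 mm play each side). Starts in the stem, 100 to 128 mm short of the crossing. Slides with plain friction (2 to 6 N); stays where it is left, no latch or spring.
- jar: capped clear jar fixed upright in the middle of the carrier, 33 mm wide at the cap, 36 to 70 mm above the carrier's underside (top 90 mm above the bench). Origin at the centre of its foot. Not to be touched.
- reader: upright black reader (plain post) fixed on the track at the free bay (left or right). Its origin is on the track's top, at the bay's end, where the carrier's origin must finally be (x 0, y +160 or -160 mm of the track); axes as the track's. The post, 22 mm (x) by 44 mm (y), 75 mm tall, stands at x 66 to 88 mm from there.
- parked: a second, identical carrier with jar, parked at the end of the other bay; loose, to be left there. Origin at the centre of its underside. When the first carrier is at the crossing, the gap between the two is 70 mm.
- reagent: squat lab jar, 60 mm wide, 85 mm tall, loose, on the bench in the left notch of the track. Origin at the centre of its underside; to be left alone.
- fitting: stainless hose fitting, 40 mm wide, 40 mm tall, loose, on the bench in the right notch of the track. Origin at the centre of its underside; to be left alone.
- red_bottle: white bottle with red cap, 68 mm wide, 160 mm tall, loose, at the left of the bench. Origin at the centre of its underside; to be left alone.
- beaker: glass beaker, 70 mm wide, 90 mm tall, loose, at the right of the bench. Origin at the centre of its underside; to be left alone.
- tape: roll of tape lying flat, 100 mm wide, 45 mm tall, loose, at the left of the bench. Origin at the centre of its underside; to be left alone.
- cap: blue bottle cap, 48 mm wide, 24 mm tall, loose, at the right of the bench. Origin at the centre of its underside; to be left alone.
Things that resemble listed ones, but are neither listed nor needed, are in the scene too. What is shaped like the carrier but turquoise is not meant.

How it is judged:
By the outcome, as a careful person would: the job done as asked, in the order asked, and still so for the second after the job is handed in, with the robot touching nothing.
It also fails if it takes over 42 s, if anything falls off the work surface, if the arm or the gripper's body presses on something with over 40 N, if the wrist force passes 120 N, or if a joint passes its speed limit or range.

## Working session

There is one attempt and no reset: what is moved stays moved. The work goes in short steps, Python scripts to look and compute and a shell command to move; the robot and the scene stay as the last step left them, time stands still between calls to the robot, and variables do not carry over. Pictures are saved under pics/ and viewed, about 8 in all and at most 12, crops included, and the job is handed in when it is done.

```bash
mkdir -p pics; ls; python3 - <<'E'
from rig import *
import cv2
for n in ("scene","side"):
    d=get_image(n); cv2.imwrite(f"pics/{n}0.png",d["frame"][:,:,::-1]); print(n,[k for k in d],d["fov_y"],d["cx"],d["cy"],d["world_to_cam"])
s=observe(); print(s["time_s"],s["tool_rot"],s["position"],s["ft_force"])
E
```

```text
pics
scene ['frame', 'fov_y', 'cx', 'cy', 'world_to_cam'] 49.030329689609005 323.57402848494337 189.68771675125328 [[-0.80081252  0.59882191  0.01056556  0.4027149 ]
 [-0.3438051  -0.47407704  0.8105856   0.13067911]
 [ 0.49040531  0.6454946   0.58552485 -1.63883571]
 [ 0.          0.          0.          1.        ]]
side ['frame', 'fov_y', 'cx', 'cy', 'world_to_cam'] 47.31122610441641 320.9348422158906 187.89236629209384 [[ 0.71676658 -0.69723627  0.01035603 -0.36612413]
 [ 0.4787974   0.50289745  0.71961602 -0.30629464]
 [-0.50695041 -0.51083827  0.694295   -1.12158127]
 [ 0.          0.          0.          1.        ]]
0.1 [[ 3.35172019e-01  9.42156717e-01 -6.62371000e-04]
 [ 9.42156139e-01 -3.35172570e-01 -1.07592353e-03]
 [-1.23569717e-03 -2.63437444e-04 -9.99999202e-01]] [0.18423098 0.51797696 0.24479352] [-0.58142998  0.51209215 -0.52621879]
```

View pics/scene0.png

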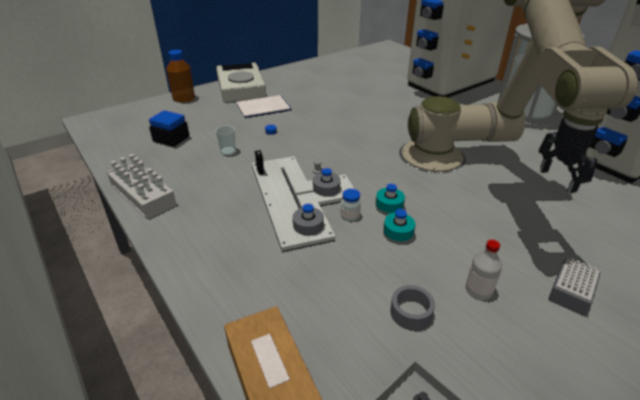

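View pics/side0.png

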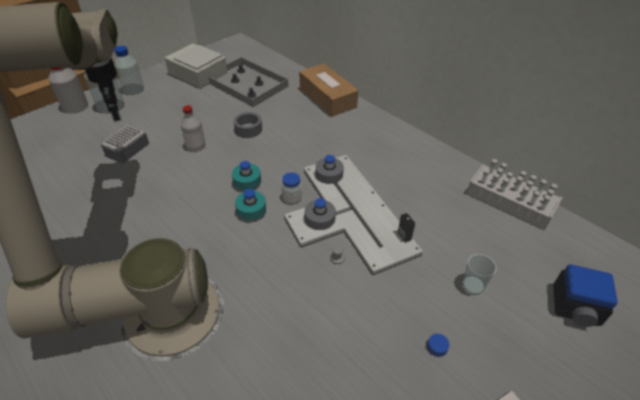

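Candidates: grey carriers at side (320,213) in the stem, which is the one to push, and (329,168) in the left arm, which is parked. The turquoise look-alikes are at (246,175) and (250,205) and are not meant. The reader stands at (406,228), so the free bay is on the right (-y). I'll check with a close crop.

```bash
python3 - <<'E'
import cv2
a=cv2.imread("pics/side0.png")[145:285,270:430]
b=cv2.imread("pics/scene0.png")[140:250,240:370]
cv2.imwrite("pics/c1.png",cv2.resize(a,None,fx=5,fy=5)[:600] if 0 else cv2.resize(a,(640,560),interpolation=cv2.INTER_CUBIC))
cv2.imwrite("pics/c2.png",cv2.resize(b,(650,550),interpolation=cv2.INTER_CUBIC))
E
```

```text
(no output)
```

View pics/c1.png

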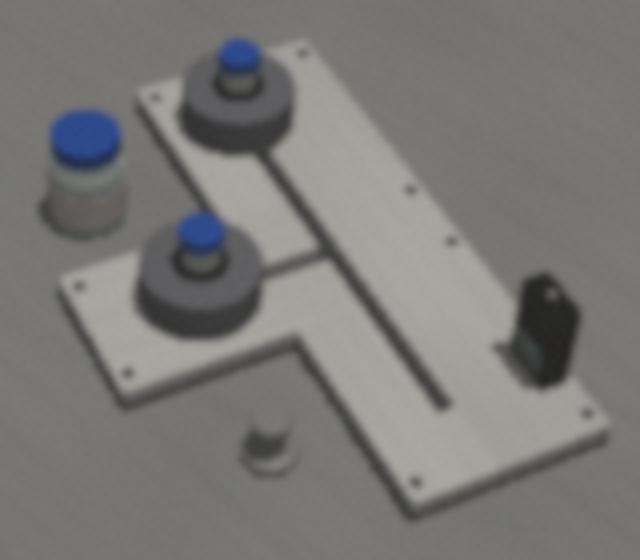

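View pics/c2.png

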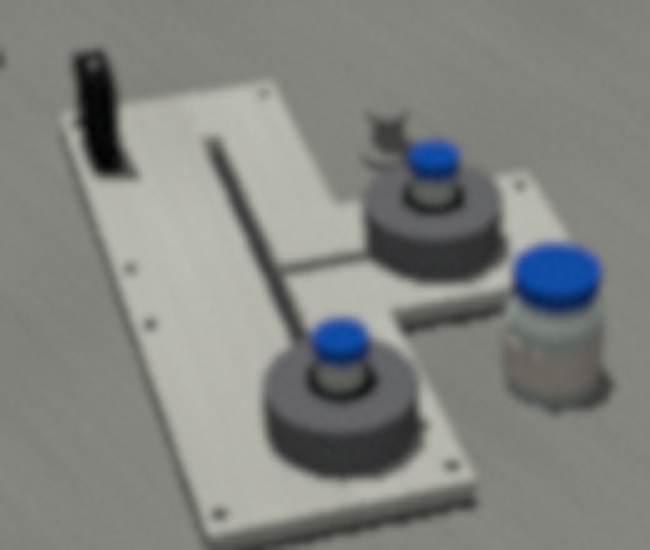

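Both crops confirm it: the loose carrier is in the stem, the parked one is in the left arm, and the reader and free bay are on the right. Now I'll fit the track pose from the corners read off the crops.

```bash
cat > h.py <<'E'
import numpy as np, cv2
from scipy.optimize import least_squares
K={'side':(47.31122610441641,320.9348422158906,187.89236629209384,np.array([[0.71676658,-0.69723627,0.01035603,-0.36612413],[0.4787974,0.50289745,0.71961602,-0.30629464],[-0.50695041,-0.51083827,0.694295,-1.12158127]])),
'scene':(49.030329689609005,323.57402848494337,189.68771675125328,np.array([[-0.80081252,0.59882191,0.01056556,0.4027149],[-0.3438051,-0.47407704,0.8105856,0.13067911],[0.49040531,0.6454946,0.58552485,-1.63883571]]))}
def proj(P,fov,cx,cy,M):
    c=np.atleast_2d(P)@M[:3,:3].T+M[:3,3]; f=200/np.tan(np.radians(fov/2))
    return np.c_[cx+f*c[:,0]/-c[:,2], cy-f*c[:,1]/-c[:,2]]
def T(p,L):
    L=np.atleast_2d(L); c,s=np.cos(p[2]),np.sin(p[2])
    return np.c_[p[0]+c*L[:,0]-s*L[:,1],p[1]+s*L[:,0]+c*L[:,1],L[:,2]]
E
python3 - <<'E'
from h import *
A=[(95,225,305,40),(-60,225,138,92),(95,-225,608,428),(-60,-225,412,508),(-195,60,60,280),(-195,-60,122,400),(-60,-60,297,335),(0,-166,447,407),(0,0,325,252)]
B=[(95,-225,65,122),(-60,-225,275,88),(95,225,210,540),(-60,225,475,480),(-195,-60,530,178),(0,-166,212,140),(0,0,280,268)]
A=np.array(A,float);B=np.array(B,float)
D={'side':(A,A[:,2:]/4+[270,145]),'scene':(B,B[:,2:]/5+[240,140])}
def res(p):
    return np.concatenate([(proj(T(p,np.c_[D[n][0][:,:2]/1000,np.full(len(D[n][0]),.02)]),*K[n])-D[n][1]).ravel() for n in D])
r=least_squares(res,[.45,0,0.0],loss='soft_l1');p=r.x;print(p,np.round(res(p).reshape(-1,2),1).tolist())
caps={'carrier':((201,231),(433,160)),'parked':((239,55),(341,341))}
for k,(a,b) in caps.items():
    u={'side':np.array(a)/4+[270,145],'scene':np.array(b)/5+[240,140]}
    g=lambda q:np.concatenate([(proj(q,*K[n])-u[n]).ravel() for n in K])
    q=least_squares(g,[.5,0,.08]);w=q.x;d=w[:2]-p[:2];c,s=np.cos(p[2]),np.sin(p[2])
    print(k,w,'track',c*d[0]+s*d[1],-s*d[0]+c*d[1],np.round(q.fun,1))
E
```

```text
[ 0.56565025 -0.07515903 -0.32806426] [[-1.1, -0.1], [-1.7, -0.3], [-0.1, -0.4], [-0.6, -0.5], [-1.7, -0.5], [-0.8, -1.3], [-1.0, -0.7], [-1.2, 0.9], [0.6, -0.3], [-1.7, -2.4], [-1.1, -2.3], [-0.8, -2.0], [-0.3, -1.2], [-1.3, -2.1], [-0.9, -1.6], [-2.2, -0.2]]
carrier [ 0.46675032 -0.03827484  0.08365344] track -0.10550987535449109 0.003050418673238145 [-0.7  0.1 -0.8 -0.1]
parked [0.61981714 0.07841461 0.08364366] track 0.0017949208991173624 0.1628364051856323 [-1.   0.1 -0.9 -0.1]
```

Track fit: origin about (0.567, -0.073), yaw about -0.328. The jaw axis already lies along the track's y. I'll move high above the point behind the carrier, at track (-175, 0), close the fingers and look with the wrist camera.

```bash
python3 -m crank '[0,0,0,0.009,-0.022,0,0, 0,0,0,0.018,-0.0446,0,0, 0,0,0,0.018,-0.0446,0,0, 0,0,0,0.018,-0.0446,0,0, 0,0,0,0.018,-0.0446,0,0, 0,0,0,0.018,-0.0446,0,0, 0,0,0,0.018,-0.0446,0,0, 0,0,0,0.018,-0.0446,0,0, 0,0,0,0.018,-0.0446,0,0, 0,0,0,0.018,-0.0446,0,0, 0,0,0,0.018,-0.0446,0,0, 0,0,0,0.018,-0.0446,0,0, 0,0,0,0.009,-0.022,0,0, 0,0,0,0,0,0,0, 0,0,0,0,0,0,0]' 40
python3 - <<'E'
from rig import *
from h import *
d=get_image("wrist"); cv2.imwrite("pics/w1.png",d["frame"][:,:,::-1]); s=observe()
print(s["position"],s["tool_rot"][:,0] if hasattr(s["tool_rot"],'shape') else s["tool_rot"],s["ft_force"],s["grip_width"])
np.savez("w1.npz",M=d["world_to_cam"],k=[d["fov_y"],d["cx"],d["cy"]])
print(proj(T([.567,-.073,-.328],[[-.195,.06,.02],[-.195,-.06,.02],[-.06,.06,.02],[-.06,-.06,.02],[0,-.166,.02],[0,0,.02],[-.1055,0,.083]]),d["fov_y"],d["cx"],d["cy"],np.array(d["world_to_cam"])).round())
E
```

```text
time_s: 1.6
position: [0.4, -0.0163, 0.245]
tool_rot: [[0.336, 0.942, -0.001], [0.942, -0.336, 0.001], [0.0, -0.001, -1.0]]
ft_force: [0.0, 0.0, 0.3]
grip_width: -0.0001
[ 0.39985805 -0.01574871  0.24513748] [3.34916927e-01 9.42247635e-01 2.16228123e-04] [ 0.71187379 -0.30662959 -0.18473258] 0.00029681678977816836
[[360. 163.]
 [266. 164.]
 [357. 258.]
 [272. 259.]
 [202. 297.]
 [315. 296.]
 [314. 248.]]
```

View pics/w1.png

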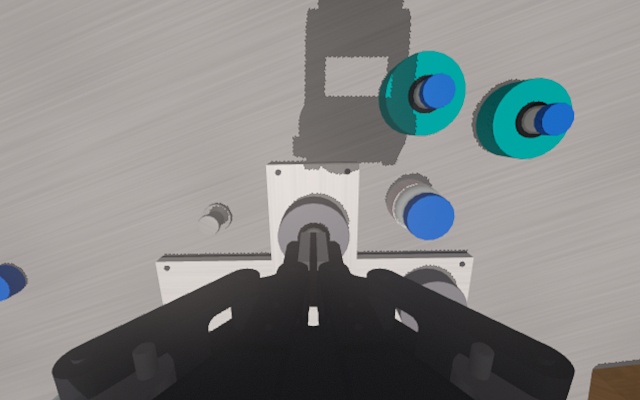

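The wrist view agrees with the fit to about 1 px: stem corners at (267,163) and (358,163), inner corners at (271,258) and (357,258). The carrier is at (314,225). I'll back off 5 mm more and go down to tips at about 36 mm.

```bash
python3 -m crank '[0,0,0,-0.005,0.002,-0.02,0, 0,0,0,0,0,-0.04,0, 0,0,0,0,0,-0.04,0, 0,0,0,0,0,-0.04,0, 0,0,0,0,0,-0.03,0, 0,0,0,0,0,-0.015,0, 0,0,0,0,0,-0.01,0, 0,0,0,0,0,0,0, 0,0,0,0,0,0,0]'
python3 - <<'E'
from rig import *
from h import *
d=get_image("side"); cv2.imwrite("pics/s2.png",cv2.resize(d["frame"][130:290,250:440,::-1],(760,640),interpolation=cv2.INTER_CUBIC)[:600]); s=observe()
print(s["position"],s["ft_force"])
E
```

```text
time_s: 2.55
position: [0.3953, -0.0137, 0.0507]
tool_rot: [[0.334, 0.943, 0.0], [0.943, -0.334, -0.0], [0.0, 0.0, -1.0]]
ft_force: [0.0, -0.6, -0.2]
grip_width: 0.0004
[ 0.39550047 -0.0139049   0.05095081] [ 0.08879941 -0.34525033 -0.3129346 ]
```

View pics/s2.png

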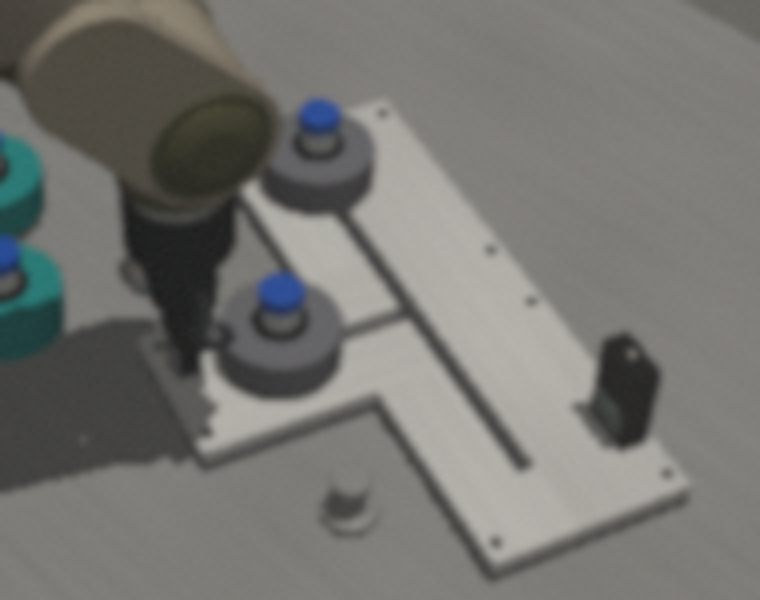

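The fingertips (188,370) are behind the disc on the stem's centre line. Pushing along the stem.

```bash
python3 -m crank '[0,0,0,0.0076,-0.0026,0,0, 0,0,0,0.0076,-0.0026,0,0, 0,0,0,0.0076,-0.0026,0,0, 0,0,0,0.0076,-0.0026,0,0, 0,0,0,0.0076,-0.0026,0,0, 0,0,0,0.0076,-0.0026,0,0, 0,0,0,0.0076,-0.0026,0,0, 0,0,0,0.0076,-0.0026,0,0]'
python3 -m crank '[0,0,0,0.0076,-0.0026,0,0, 0,0,0,0.0076,-0.0026,0,0, 0,0,0,0.0076,-0.0026,0,0, 0,0,0,0.0076,-0.0026,0,0, 0,0,0,0.0076,-0.0026,0,0, 0,0,0,0.0057,-0.0019,0,0, 0,0,0,0,0,0,0]'
```

```text
time_s: 3.4
position: [0.4556, -0.035, 0.0504]
tool_rot: [[0.335, 0.942, -0.003], [0.942, -0.335, 0.001], [-0.0, -0.003, -1.0]]
ft_force: [-5.7, 2.6, 5.1]
grip_width: -0.0003
time_s: 4.1
position: [0.5006, -0.0504, 0.0504]
tool_rot: [[0.335, 0.942, 0.0], [0.942, -0.335, -0.0], [0.0, 0.0, -1.0]]
ft_force: [0.3, 0.0, 0.3]
grip_width: 0.0001
```

```bash
python3 -m crank '[0,0,0,0.0038,-0.0013,0,0, 0,0,0,0.0038,-0.0013,0,0, 0,0,0,0.0019,-0.0006,0,0]'
python3 -m crank '[0,0,0,0.0014,-0.0005,0,0]'; python3 -m crank '[0,0,0,0.0014,-0.0005,0,0]' 
```

```text
time_s: 4.4
position: [0.509, -0.0532, 0.0503]
tool_rot: [[0.335, 0.942, -0.002], [0.942, -0.335, 0.001], [-0.0, -0.002, -1.0]]
ft_force: [-5.2, 1.9, 4.7]
grip_width: -0.0
time_s: 4.5
position: [0.5102, -0.0536, 0.0503]
tool_rot: [[0.335, 0.942, -0.002], [0.942, -0.335, 0.001], [0.0, -0.002, -1.0]]
ft_force: [-5.0, 2.5, 4.3]
grip_width: -0.0001
time_s: 4.6
position: [0.5115, -0.0541, 0.0503]
tool_rot: [[0.335, 0.942, -0.002], [0.942, -0.335, 0.001], [-0.0, -0.002, -1.0]]
ft_force: [-5.8, 1.5, 3.8]
grip_width: -0.0
```

```bash
python3 - <<'E'
from rig import *
from h import *
d=get_image("scene");e=get_image("side")
a=cv2.resize(d["frame"][140:250,240:370,::-1],(400,338),interpolation=cv2.INTER_CUBIC)
b=cv2.resize(e["frame"][145:285,270:430,::-1],(400,350),interpolation=cv2.INTER_CUBIC)[:338]
cv2.imwrite("pics/m3.png",np.hstack([a,b]))
# predicted pixels of cap for carrier at x = 0, in crop coordinates
q=T([.567,-.073,-.328],[[0,0,.083],[0,0,.02]])
print((proj(q,*K['scene'])-[240,140])*400/130,(proj(q,*K['side'])-[270,145])*2.5+[400,0])
E
```

```text
[[163.65441557 115.53167137]
 [165.48132541 165.87390309]] [[607.28349564 117.48032913]
 [604.15971711 155.26041193]]
```

View pics/m3.png

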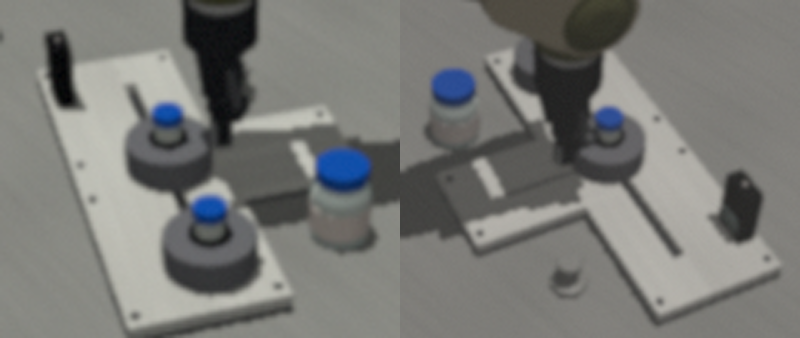

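The carrier is nearly at the crossing: cap at (167,114), against (164,116) predicted for x=0. I'll go on in 1 mm steps until the wall is felt.

```bash
for i in 1 2 3; do :; done; python3 -m crank '[0,0,0,0.001,-0.0003,0,0]'|grep -E "pos|force"; python3 -m crank '[0,0,0,0.001,-0.0003,0,0]'|grep -E "pos|force"; python3 -m crank '[0,0,0,0.001,-0.0003,0,0]'|grep -E "pos|force"
```

```text
position: [0.5126, -0.0544, 0.0503]
ft_force: [-5.2, 1.3, 3.2]
position: [0.5137, -0.0547, 0.0503]
ft_force: [-4.8, 1.3, 3.1]
position: [0.5147, -0.0551, 0.0503]
ft_force: [-5.3, 1.8, 3.2]
```

```bash
python3 -m crank '[0,0,0,0.001,-0.0003,0,0]'|grep -E "pos|force"; python3 -m crank '[0,0,0,0.001,-0.0003,0,0]'|grep -E "pos|force"
```

```text
position: [0.5157, -0.0553, 0.0503]
ft_force: [-5.4, 1.9, 2.1]
position: [0.5159, -0.0554, 0.0503]
ft_force: [-11.8, 2.6, 9.1]
```

```bash
python3 -m crank '[0,0,0,0.0007,-0.0002,0,0]'|grep -E "pos|force"
```

```text
position: [0.5159, -0.0554, 0.0503]
ft_force: [-13.6, 3.9, 10.4]
```

The wall is reached: the force rose to about 14 N and TCP track x is -54, so the carrier is at about +1.5 mm. Next I back off, lift, turn the tool -89° so its thin side faces the jar, and stop above the gap between the two carriers.

```bash
python3 -m crank '[0,0,0,-0.0095,0.0032,0,0, 0,0,0,-0.0095,0.0032,0.0,0, 0,0,0,0,0,0.03,0, 0,0,0,0,0,0.04,0, 0,0,0,0,0,0.04,0, 0,0,-0.1415,0.0087,0.0047,0,0, 0,0,-0.1415,0.0087,0.0047,0,0, 0,0,-0.1415,0.0087,0.0047,0,0, 0,0,-0.1415,0.0087,0.0047,0,0, 0,0,-0.1415,0.0087,0.0047,0,0, 0,0,-0.1415,0.0087,0.0047,0,0, 0,0,-0.1415,0.0087,0.0047,0,0, 0,0,-0.1415,0.0087,0.0047,0,0, 0,0,-0.1415,0.0087,0.0047,0,0, 0,0,-0.1415,0.0087,0.0047,0,0, 0,0,-0.1415,0.0087,0.0047,0,0, 0,0,0,0,0,0,0, 0,0,0,0,0,0,0]'
python3 - <<'E'
from rig import *
from h import *
s=observe();p=np.array(s["position"])-[.567,-.073,0];c,t=np.cos(.328),np.sin(.328)
print("track",c*p[0]-t*p[1],t*p[0]+c*p[1],"q",np.round(s["q"],1))
d=get_image("scene");e=get_image("side")
a=cv2.resize(d["frame"][140:250,240:370,::-1],(400,338),interpolation=cv2.INTER_CUBIC)
b=cv2.resize(e["frame"][145:285,270:430,::-1],(400,350),interpolation=cv2.INTER_CUBIC)[:338]
cv2.imwrite("pics/m4.png",np.hstack([a,b]))
E
```

```text
time_s: 7.1
position: [0.5942, 0.002, 0.1602]
tool_rot: [[0.948, -0.318, -0.0], [-0.318, -0.948, -0.0], [0.0, 0.0, -1.0]]
ft_force: [-0.5, 0.5, -0.1]
grip_width: -0.0
track 0.001587881256690668 0.07979940197984002 q [-11.2  30.2  74.8  -0.   75.    7.3]
```

View pics/m4.png

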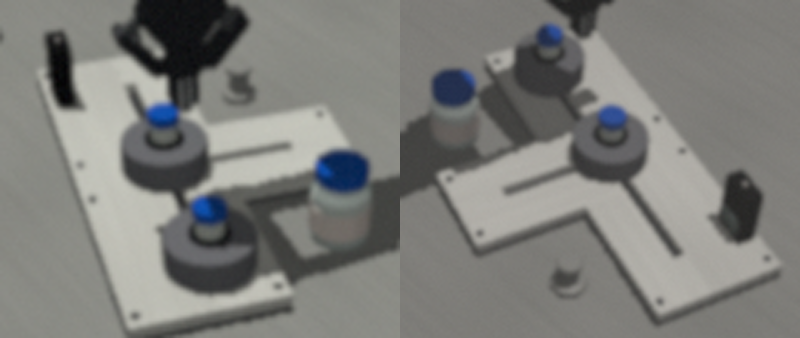

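The scene view shows the tip over the gap and the linkage flaring out by about ±60 mm. Before going down I'll check the reagent jar's clearance.

```bash
python3 - <<'E'
from h import *
def tri(a,b):
    u={'side':np.array(a),'scene':np.array(b)}
    q=least_squares(lambda q:np.concatenate([(proj(q,*K[n])-u[n]).ravel() for n in K]),[.5,0,.08]);return q
def tr(w):
    p=w[:2]-[.567,-.073];c,t=np.cos(.328),np.sin(.328);return np.round([c*p[0]-t*p[1],t*p[0]+c*p[1],w[2]],4)
q=tri(np.array((86,134))/4+[270,145],np.array((557,272))/5+[240,140]);print("reagent cap",tr(q.x),q.fun.round(1))
f=400/130
for n,a,b in (("carrier",(613-400,117),(163,115)),("parked",(550-400,35),(210,209))):
    q=tri(np.array(a)/2.5+[270,145],np.array(b)/f+[240,140]);print(n,tr(q.x),q.fun.round(1))
# knuckle lower outer points in scene crop -> height, assuming they lie on the jaw axis
for px in ((125,40),(235,25),(160,72),(205,72)):
    u=np.array(px)/f+[240,140]
    g=lambda v:(proj(np.array([.5942+.948*v[0],.002-.318*v[0],v[1]]),*K['scene'])-u).ravel()
    print(px,least_squares(g,[0,.2]).x.round(3))
E
```

```text
reagent cap [-0.1399  0.1309  0.0801] [-1.  0. -1. -0.]
carrier [ 0.0033 -0.0021  0.0836] [-0.9  0.2 -1.  -0.2]
parked [0.001  0.159  0.0836] [-1.1  0.1 -1.  -0.1]
(125, 40) [0.051 0.227]
(235, 25) [-0.052  0.224]
(160, 72) [0.02  0.187]
(205, 72) [-0.023  0.179]
```

Reagent is well clear (x -140 mm), and the linkage stays more than 100 mm above the bench. Going down into the gap, then pushing toward -y along the track.

```bash
python3 -m crank '[0,0,0,0,0,-0.03,0, 0,0,0,0,0,-0.03,0, 0,0,0,0,0,-0.025,0, 0,0,0,0,0,-0.015,0, 0,0,0,0,0,-0.01,0, 0,0,0,0,0,0,0]'
python3 -m crank '[0,0,0,-0.0016,-0.0047,0,0, 0,0,0,-0.0016,-0.0047,0,0, 0,0,0,-0.0016,-0.0047,0,0, 0,0,0,-0.0016,-0.0047,0,0, 0,0,0,-0.0016,-0.0047,0,0, 0,0,0,-0.0016,-0.0047,0,0]'
```

```text
time_s: 7.8
position: [0.5939, 0.002, 0.0494]
tool_rot: [[0.947, -0.321, -0.002], [-0.321, -0.947, 0.0], [-0.002, 0.0, -1.0]]
ft_force: [0.6, 0.4, 0.6]
grip_width: 0.0004
time_s: 8.4
position: [0.585, -0.0261, 0.0506]
tool_rot: [[0.947, -0.322, 0.001], [-0.322, -0.947, 0.001], [0.001, -0.001, -1.0]]
ft_force: [1.6, 5.7, 1.8]
grip_width: -0.0003
```

It has entered the arm with about 6 N of plain friction. Continuing.

```bash
python3 -m crank '[0,0,0,-0.0026,-0.0076,0,0, 0,0,0,-0.0026,-0.0076,0,0, 0,0,0,-0.0026,-0.0076,0,0, 0,0,0,-0.0026,-0.0076,0,0]'; python3 -m crank '[0,0,0,-0.0026,-0.0076,0,0, 0,0,0,-0.0026,-0.0076,0,0, 0,0,0,-0.0026,-0.0076,0,0, 0,0,0,-0.0026,-0.0076,0,0, 0,0,0,-0.0026,-0.0076,0,0, 0,0,0,-0.0026,-0.0076,0,0]';python3 -m crank '[0,0,0,-0.0026,-0.0076,0,0, 0,0,0,-0.0026,-0.0076,0,0, 0,0,0,-0.0026,-0.0076,0,0, 0,0,0,-0.0026,-0.0076,0,0, 0,0,0,-0.0026,-0.0076,0,0, 0,0,0,-0.0026,-0.0076,0,0]'
```

```text
time_s: 8.8
position: [0.5746, -0.0568, 0.0506]
tool_rot: [[0.947, -0.322, 0.001], [-0.322, -0.947, 0.0], [0.001, -0.001, -1.0]]
ft_force: [2.3, 4.3, 2.4]
grip_width: 0.0001
time_s: 9.4
position: [0.5589, -0.1024, 0.0506]
tool_rot: [[0.947, -0.322, 0.001], [-0.322, -0.947, 0.0], [0.0, -0.001, -1.0]]
ft_force: [2.0, 5.2, 3.5]
grip_width: 0.0005
time_s: 10.0
position: [0.5432, -0.1479, 0.0506]
tool_rot: [[0.947, -0.322, 0.0], [-0.322, -0.947, 0.0], [0.0, -0.001, -1.0]]
ft_force: [0.8, 4.3, 3.6]
grip_width: -0.0004
```

```bash
python3 -m crank '[0,0,0,-0.0016,-0.0047,0,0, 0,0,0,-0.0016,-0.0047,0,0, 0,0,0,-0.0016,-0.0047,0,0, 0,0,0,-0.0016,-0.0047,0,0]'|grep -E "pos|force"; for r in; do :; done
python3 -m crank '[0,0,0,-0.0005,-0.0014,0,0]'|grep -E "pos|force"; python3 -m crank '[0,0,0,-0.0005,-0.0014,0,0]'|grep -E "pos|force"
```

```text
position: [0.5369, -0.1666, 0.0506]
ft_force: [1.7, 5.4, 3.8]
position: [0.5364, -0.1682, 0.0505]
ft_force: [2.6, 4.8, 4.0]
position: [0.5359, -0.1692, 0.0506]
ft_force: [2.1, 5.4, 4.2]
```

```bash
python3 -m crank '[0,0,0,-0.0003,-0.001,0,0]'|grep -E "pos|force"; python3 -m crank '[0,0,0,-0.0003,-0.001,0,0]'|grep -E "pos|force"; python3 -m crank '[0,0,0,-0.0003,-0.001,0,0]'|grep -E "pos|force"
```

```text
position: [0.5356, -0.1702, 0.0506]
ft_force: [2.5, 5.9, 4.1]
position: [0.5353, -0.1711, 0.0505]
ft_force: [2.2, 5.8, 5.3]
position: [0.5351, -0.1721, 0.0506]
ft_force: [2.3, 6.0, 3.8]
```

```bash
python3 -m crank '[0,0,0,-0.0003,-0.001,0,0]'|grep -E "pos|force"; python3 -m crank '[0,0,0,-0.0003,-0.001,0,0]'|grep -E "pos|force"
```

```text
position: [0.5347, -0.173, 0.0505]
ft_force: [1.1, 6.3, 4.7]
position: [0.5346, -0.1735, 0.0505]
ft_force: [5.1, 12.2, 5.4]
```

```bash
python3 -m crank '[0,0,0,-0.0003,-0.001,0,0]'|grep -E "pos|force"; python3 -m crank '[0,0,0,-0.0002,-0.0005,0,0]'|grep -E "pos|force"
```

```text
position: [0.5345, -0.1736, 0.0506]
ft_force: [5.9, 17.7, 5.5]
position: [0.5345, -0.1736, 0.0506]
ft_force: [7.9, 17.8, 6.4]
```

The closed end is reached: the TCP has stopped and the force has risen to about 19 N. Backing off along +y, lifting clear and checking.

```bash
python3 -m crank '[0,0,0,0.0016,0.0047,0,0, 0,0,0,0.0032,0.0095,0,0, 0,0,0,0.0032,0.0095,0,0, 0,0,0,0,0,0.03,0, 0,0,0,0,0,0.04,0, 0,0,0,0,0,0.04,0, 0,0,0,-0.03,0.01,0.03,0, 0,0,0,-0.04,0.01,0.03,0, 0,0,0,-0.04,0.01,0,0, 0,0,0,-0.04,0.01,0,0, 0,0,0,0,0,0,0, 0,0,0,0,0,0,0]'
python3 - <<'E'
from rig import *
from h import *
d=get_image("scene");e=get_image("side")
a=cv2.resize(d["frame"][140:250,240:370,::-1],(400,338),interpolation=cv2.INTER_CUBIC)
b=cv2.resize(e["frame"][145:285,270:430,::-1],(400,350),interpolation=cv2.INTER_CUBIC)[:338]
cv2.imwrite("pics/m5.png",np.hstack([a,b])); cv2.imwrite("pics/side5.png",e["frame"][:,:,::-1])
q=T([.567,-.073,-.328],[[0,-.16,.0836]])
print((proj(q,*K['scene'])-[240,140])*400/130,(proj(q,*K['side'])-[270,145])*2.5+[400,0])
E
```

```text
time_s: 12.5
position: [0.3926, -0.1122, 0.2202]
tool_rot: [[0.947, -0.322, 0.001], [-0.322, -0.947, -0.001], [0.001, 0.001, -1.0]]
ft_force: [0.5, 0.2, -0.1]
grip_width: 0.0001
[[126.39710434  36.66275243]] [[678.91944144 213.07715639]]
```

View pics/m5.png

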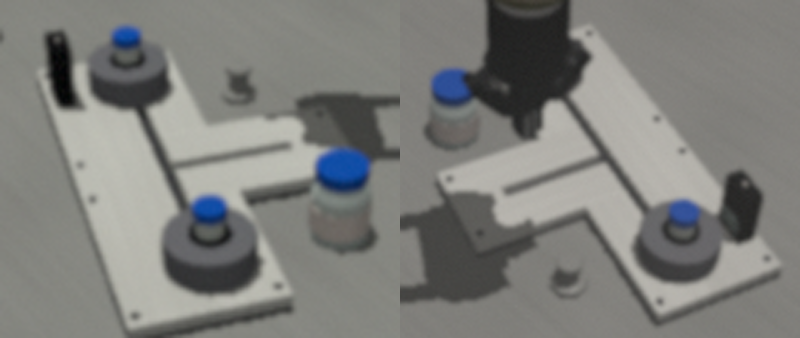

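The carrier's cap is at (126,37) in the scene view and (683,213) in the side view, against (126,37) and (679,213) predicted for the bay end. The parked carrier's cap is still at (210,209). The reagent and fitting also look unmoved, and the robot is clear. Handing in.

```bash
python3 -c "
from rig import *
print(close_job())"
```

```text
the job is handed in; nothing more can be done
None
```

The carrier is at the end of the right-hand bay, in front of the reader. I handed the job in at about 12.5 s, well inside the 42 s.

With closed fingers I pushed the carrier's rim along the stem until its pin met the wall (about 14 N, against about 6 N while sliding). I then lifted off, turned the tool, lowered it between the two carriers, and pushed sideways to the closed end. The force there rose to about 19 N and the arm stopped moving.

**Final position:** in the scene view the jar's cap is where it should be for the bay end. In the side view it is about 4 px off in an enlarged crop, about 2 mm and within calibration error.

**Other things:** the parked carrier, reagent and fitting look unmoved in the crops. I did not check the bottle, beaker, tape and cap in a final picture, but the tool only passed well above the bench on its way in.

**Contact:** the arm was clear with no force on the wrist before hand-in. The readings showed nothing that looked like contact with a jar. No check failed; the only disagreements were position errors of 1–3 mm between the cameras and the fitted track.

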